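Clamp a repaired book in the ratchet press

ROBOT

A 7-joint arm with a two-finger parallel gripper is mounted at the origin on the work surface. World frame = base frame: x ahead of the robot, y to its left, z up, the work surface at z = 0. Lengths are in m, angles in rad, forces in N, time in s.
With the tool pointing down it reaches from about 0.35 to 0.9 m from the base axis. Payload 8.1 kg.
Tool frame: the origin (TCP) lies at the very end of the fingers, on their centre line; the grasp point (between the pads) lies hold_point_z behind it (hold_point_z is the distance from the TCP to the grasp point, in m); z points along the fingers, y is the direction in which the jaws open and shut (so a half turn about z gives the same grasp; the last joint's range is limited). The gripper opens to 85 mm and grips with 20 to 120 N. Pads are 22 mm wide; open, the fingers measure 114 mm over their backs; the gripper's body (76 mm by 85 mm) begins 54 mm behind the grasp point. The pads swing forward as they close: fully open they stand 13 mm farther back than shut.
Start: joints at [-0.103, 0.434, 0.025, 1.573, -0.012, 1.134, -0.075], TCP at [0.625, -0, 0.231] pointing down, gripper open.
Joint ranges: [-2.62, 2.62], [-0.44, 2.09], [-1.27, 1.32], [0.08, 2.57], [-1.32, 4.46], [0.12, 2], [-2.74, 2.74]. Speed limits (rad/s): [2.22, 2.22, 3.01, 3.01, 3.14, 3.14, 3.14].

INTERFACE

Orientations are given as a 3x3 rotation matrix whose columns are the frame's x, y, z axes.
In Python, from plant import * gives the robot as it stands.
- The arm moves only by the shell command python3 -m inch 'ROWS'. ROWS is JSON, a list that holds one entry, the list of rows, each a list of 7 numbers: the shift along the tool's x, y, z each as a share of 200 mm, from -1 to 1, then the turn, a rotation vector about the tool's x, y, z each as a share of pi rad, from -1 to 1, then the gripper command: -1 is fully open, 1 is shut, values between are in proportion. In form: [[[dx, dy, dz, ax, ay, az, hand], ...]]. A call has 1 to 12 rows; each row shifts and turns the commanded pose from where the row before left it, along the tool's axes as they then stand; what a row does not reach is not made up. A row lasts 1/12 s, in which the tool goes at most 41.7 mm and 7.16 degrees, less where a joint would pass 70% of its speed; a pose out of reach is approached as far as the arm can. A call with a number of a shift or a turn outside -1 to 1 is refused whole. A call with a gripper value outside its range is refused whole. The fingers move at their own pace and stop on an object; the grip force is fixed at half the most. Time passes only in rows, so rows that do not move let the fingers close. It gives the time, the measured TCP pose, the force and the opening at its end, in the units of the state.
- observe(): the state, without advancing time (a new reading comes with each control period).
- snapshot(name): name is "scene" or "side" or "wrist"; returns (picture, depth): 420x560x3 uint8, red, green, blue; 420x560 float32, m along the optical axis (not along the pixel's ray), 0 where there is no reading.
- camera_info(name): a dict with "mtx" (3x3 intrinsics, pixels), "cam_to_world" (4x4, takes a point from camera to world coordinates). Camera axes: x right, y down, z forward; pixel columns grow to the right and rows downward; lengths in m; the calibration is good to about 2 mm. The wrist camera is an equidistant fisheye: a pixel r from the principal point sees the ray r / f radians off the axis. A picture is of the moment at which its call begins: read the wrist's pose just before it. camera_info takes no time and is no camera call; for the wrist camera it gives the pose at the moment of the call.
- finish_job(): hands the job in, once; it reports no verdict.
Trained networks look in the newest picture that a camera, given by its name, has taken for a name from the list of things; names that differ only in an ending like _2 or _b are one class to them, and where a whole thing is asked for, a point or a joint stands for the part that bears it (a point fixed in the world has none). Each returns a list of dicts, best first, with "score" (0 to 1); they miss things now and then, are a little off and sometimes report something else, mostly with a low value. They report only what shows in the picture. A call takes as long as a camera call. They do not tell look-alikes from the thing itself.
- look_for(camera, label): "point" ([x, y, z] in m, in the coordinates of the camera as it stood for that picture, good to about 4 mm: the middle of the surface that is visible of it).
- tip_of(camera, label): "point" ([x, y, z] in m, in the coordinates of the camera as it stood for that picture, good to about 4 mm: a listed point, or the origin of a listed thing).
The state is a dict: "time_s": time; "joints": joint angles; "joint_velocities": joint speeds; "joint_torque": joint torques, N m; "tcp_pos": TCP position; "tcp_rot": TCP orientation; "wrist_force": force on the tool from outside, world axes, zero at the start; "moment": the same for the moment, N m; "width": opening from 0.0 (shut) to 1.0 (fully open).
Only numpy, scipy, OpenCV 4.12 (cv2) and the standard library are available. Lean on these libraries where they do the work, as an engineer would, in place of code of your own. Each camera call takes 0.05 s, during which the arm holds its last target.

TASK

Lift the glue bottle out from between the clamp's jaws and stand it upright on the cork coaster. Then pump the clamp's orange trigger against its fixed blue grip, letting it spring back between squeezes, until the wooden pad presses the book firmly against the end jaw without crushing it, and finish while still holding the trigger squeezed. Move the pad only with the trigger, and leave the other desk things alone.

Things in the scene. Friction and masses are not known exactly. Their poses are not given: they have to be found in the camera images.
- clamp: Bench book clamp fixed to the desk, heading varies. Origin: on the desk surface, straight below the trigger's pivot. Its y axis is the pressing direction (horizontal), x runs across, z up. Grey base plate 160 mm (x) by 322 mm (y, from -91 to +231), 12 mm thick. Blue clamp body 38 mm wide (x), y -44 to +32, up to z 118. Fixed blue grip: upright post 24 mm wide (x), 12 mm thick, y -31 (outer face) to -19, from the body up to z 186. The orange trigger stands in front of it (+y)
- trigger: Orange trigger, 18 mm wide (x), 8 mm thick, with a cross knob on top. Origin: its pivot, 100 mm above the desk at clamp x 0, y 0; it turns about the clamp's x axis. Squeezing takes 3 to 13 N at the knob. Ratchet teeth 4 mm apart drive rod and pad forward (+y): a full squeeze after a full letting-back gives 8 mm (the first 5 to 10), a half one 4 mm or nothing; letting back, the rod stays
- knob (a point): Centre of the trigger's cross knob (12 mm in diameter, 30 mm long along clamp x), 70 mm from the pivot, about 169 mm above the desk. Let go it is at clamp y +11 mm, squeezed fully home against its own stop at y -11 mm, so the outside width over grip and knob goes from 48 mm (let go) to 26 mm (squeezed)
- squeeze (a point): Point midway between the fixed grip's outer face and the fully squeezed knob's outer face (clamp 0, -18, 169 mm). The grip does not give: if two fingers that close equally are centred here, from above with the fingers closing along the clamp's y axis and opened at least 76 mm, they pass outside both, and closing them to 26 mm squeezes the trigger home just as the other finger reaches the grip
- rod: The clamp's sliding toothed steel rod 10 mm square, 50 mm above the desk, with a carrier plate 60 mm square and in front of it the sprung wooden pad 64 mm square and 8 mm thick. Origin on the rod's axis; the face of the unpressed pad lies 90 mm ahead (+y of the clamp). It moves only along the clamp's y, never back by itself (9 N friction). Its y in the clamp frame starts at 0 to 18 mm, at most 100; its tail reaches back to 137 mm behind
- pad (a joint): How far the pad is pressed back on its springs towards the carrier plate, m: 0 = not pressed, 0.024 = bottomed (seen as the gap between pad and carrier plate, 26 mm unpressed). 0.35 N per mm; so it shows the clamping force; when it is felt, one more full squeeze adds up to 8 mm. Over 8 mm the book is certainly home against the end jaw; 8 to 18 mm is a firm grip; over 21 mm crushes the book
- book: Red book standing spine up, loose on the clamp's base plate, 140 mm (clamp x) by 45 mm thick (clamp y) by 100 mm tall, about 0.28 kg. Origin: centre of its underside (12 mm above the desk). It starts 2 to 7 mm from the end jaw and slides towards it when the pad pushes with some 1 to 2.5 N
- end_jaw: Fixed grey end jaw with cork face, 110 mm wide, 85 mm tall. Origin: bottom centre of the face that meets the book (clamp 0, 206, 12 mm)
- glue: White glue bottle with a yellow band and an orange nozzle cap, a flat-sided bottle 38 mm (its x) by 28 mm (its y), 130 mm tall, about 0.09 kg, standing on the base plate between pad and book. Its x lies nearly along the clamp's x, so it can be taken by the narrow sides 38 mm apart. The body is straight up to 104 mm above its underside; the nozzle above is narrower. Origin: centre of its underside, z axis up the bottle
- coaster: Square cork coaster fixed on the desk, 100 mm by 100 mm, 4 mm thick. Origin: centre of its underside
- pencil_cup: Bystander: blue cup, 76 mm wide, 100 mm tall. Origin: centre of its underside
- date_stamp: Bystander: small upright wooden stamp, 78 mm tall. Origin: centre of its underside
- tape: Bystander: cardboard ring, 90 mm wide, 24 mm tall. Origin: centre of its underside
- stapler: Bystander: green stapler 130 mm long, 45 mm tall. Origin: centre of its underside
Not all that is in view belongs to the job. Of the things shaped like the coaster, the cork one is meant.

How it is judged:
By the outcome, as a careful person would: the job done as asked, in the order asked, and still so for the second after the job is handed in, while the arm keeps its last pose, push and grip.
It also fails if it takes over 72 s, if anything falls off the work surface, if the arm or the gripper's body presses on something with over 40 N, if the wrist force passes 120 N, or if a joint passes its speed limit or range.

## Working session

There is one attempt and no reset: what is moved stays moved. The work goes in short steps, Python scripts to look and compute and a shell command to move; the robot and the scene stay as the last step left them, time stands still between calls to the robot, and variables do not carry over. Pictures are saved under pics/ and viewed, and the job is handed in when it is done.

```bash
ls; mkdir -p pics; python3 - <<'E'
from plant import *
import cv2
s=observe();print({k:(v if k in('time_s','tcp_pos','width','wrist_force') else None) for k,v in s.items()}); print(s['tcp_rot'])
try: print(hold_point_z)
except Exception as e: print(e)
for n in ["scene","side","wrist"]:
    p,d=snapshot(n); cv2.imwrite(f"pics/{n}0.png",p[:,:,::-1]); 
    print(n,camera_info(n))
E
```

```text
pics
{'time_s': 0.0, 'joints': None, 'joint_velocities': None, 'joint_torque': None, 'tcp_pos': array([ 6.24482792e-01, -2.43634547e-05,  2.30525947e-01]), 'tcp_rot': None, 'wrist_force': array([ 0.48338341, -0.40466327,  0.54394824]), 'moment': None, 'width': 0.999458930398371}
[[ 3.14707880e-05  9.99998734e-01 -1.59062363e-03]
 [ 9.99999992e-01 -3.16637342e-05 -1.21277180e-04]
 [-1.21327392e-04 -1.59061980e-03 -9.99998728e-01]]
0.0187
scene {'mtx': array([[418.63848059,   0.        , 283.16518927],
       [  0.        , 418.63848059, 202.04118459],
       [  0.        ,   0.        ,   1.        ]]), 'cam_to_world': array([[-0.74852938,  0.44992775, -0.48710244,  1.18408072],
       [ 0.66284418,  0.5281624 , -0.53073729,  0.66482078],
       [ 0.01847577, -0.72014547, -0.69357706,  0.98080178],
       [ 0.        ,  0.        ,  0.        ,  1.        ]])}
side {'mtx': array([[427.85899447,   0.        , 270.1887256 ],
       [  0.        , 427.85899447, 209.11411354],
       [  0.        ,   0.        ,   1.        ]]), 'cam_to_world': array([[ 0.99532414, -0.06463429,  0.07177927,  0.50585031],
       [-0.09642123, -0.70891571,  0.69867121, -0.82922207],
       [ 0.00572734, -0.70232537, -0.71183304,  0.98646452],
       [ 0.        ,  0.        ,  0.        ,  1.        ]])}
wrist {'mtx': array([[325.1922621 ,   0.        , 280.19753878],
       [  0.        , 325.1922621 , 209.94981876],
       [  0.        ,   0.        ,   1.        ]]), 'cam_to_world': array([[ 9.99999861e-01, -2.80843668e-04, -4.45934704e-04,
         6.25725387e-01],
       [-3.86634436e-04, -9.65966316e-01, -2.58667599e-01,
         6.60497854e-02],
       [-3.58112746e-04,  2.58667735e-01, -9.65966291e-01,
         3.73200230e-01],
       [ 0.00000000e+00,  0.00000000e+00,  0.00000000e+00,
         1.00000000e+00]])}
```

View pics/scene0.png

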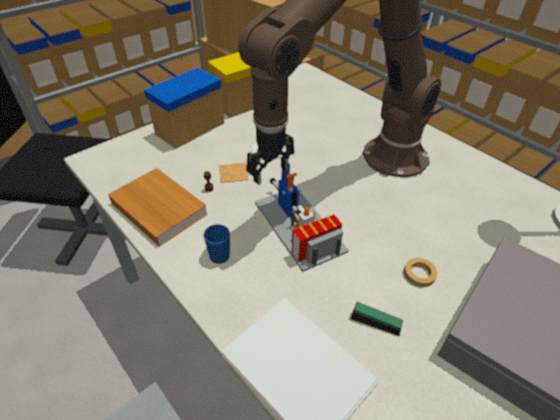

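View pics/side0.png

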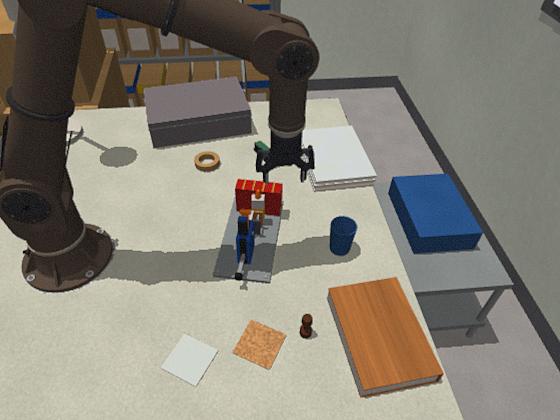

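View pics/wrist0.png

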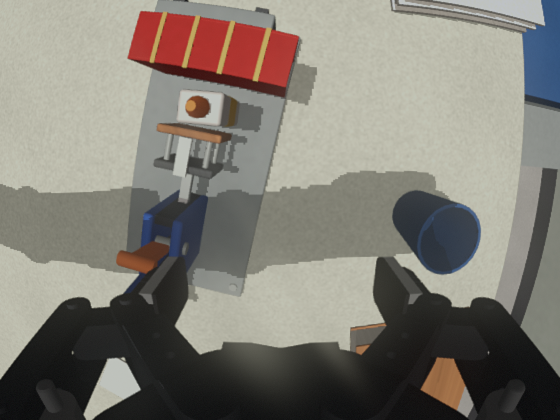

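Wrist view: book (215,50), glue (200,107) between pad and book, trigger knob (143,256). Side view: cork coaster at (259,344), a white look-alike tile at (190,358).

```bash
cat > h.py <<'E'
from plant import *
import cv2, numpy as np
def snap(n,f=None):
    ci=camera_info(n); p,d=snapshot(n)
    if f: cv2.imwrite(f"pics/{f}.png",p[:,:,::-1])
    return p,d,ci
def w(ci,p): T=ci['cam_to_world']; return T[:3,:3]@np.array(p)+T[:3,3]
def cloud(n,d,ci):
    K=ci['mtx']; v,u=np.mgrid[:d.shape[0],:d.shape[1]]
    x=(u-K[0,2])/K[0,0]; y=(v-K[1,2])/K[1,1]
    if n=='wrist':
        r=np.hypot(x,y)+1e-9; t=np.tan(r)/r; x=x*t;y=y*t
    P=np.stack([x*d,y*d,d],-1)
    T=ci['cam_to_world']; return P@T[:3,:3].T+T[:3,3]
E
python3 - <<'E'
from h import *
np.set_printoptions(precision=4,suppress=True)
for n,f in (('wrist',tip_of),('side',tip_of),('scene',tip_of)):
    p,d,ci=snap(n)
    for l in ['clamp','knob','glue','end_jaw','coaster','book','rod']:
        try:
            r=f(n,l)
            print(n,l,[(round(float(q['score']),2),w(ci,q['point'])) for q in r[:2]])
        except Exception as e: print(n,l,e)
    if n!='x':
        C=cloud(n,d,ci); np.save(f'c_{n}.npy',C); cv2.imwrite(f'pics/m_{n}.png',p[:,:,::-1])
# crop confirm
p=cv2.imread('pics/m_side.png'); cv2.imwrite('pics/cork.png',cv2.resize(p[300:400,140:340],None,fx=4,fy=4))
E
```

```text
wrist clamp []
wrist knob [(0.71, array([ 0.52  , -0.025 ,  0.1746]))]
wrist glue [(0.84, array([0.5596, 0.0836, 0.0184]))]
wrist end_jaw []
wrist coaster [(0.95, array([ 0.3651, -0.344 , -0.001 ]))]
wrist book [(0.89, array([0.5672, 0.1365, 0.0112]))]
wrist rod [(0.65, array([ 0.5232, -0.0229,  0.0455]))]
side clamp [(0.56, array([ 0.5151, -0.0392,  0.0044]))]
side knob [(0.56, array([ 0.5213, -0.027 ,  0.1669]))]
side glue [(0.83, array([0.5576, 0.075 , 0.017 ]))]
side end_jaw []
side coaster [(0.87, array([ 0.5328, -0.3252, -0.0016])), (0.77, array([ 0.3636, -0.3496,  0.0006]))]
side book [(0.88, array([0.5635, 0.1342, 0.0119]))]
side rod [(0.67, array([ 0.5242, -0.0278,  0.0491]))]
scene clamp [(0.64, array([ 0.517 , -0.0404, -0.0045]))]
scene knob [(0.47, array([ 0.5135, -0.0243,  0.1671]))]
scene glue [(0.65, array([0.5575, 0.0832, 0.0103])), (0.65, array([ 0.5226, -0.02  ,  0.0508]))]
scene end_jaw [(0.7, array([0.564 , 0.1609, 0.0099]))]
scene coaster [(0.94, array([ 0.5339, -0.3225,  0.0024])), (0.41, array([ 0.3632, -0.3462,  0.0003]))]
scene book [(0.92, array([0.5649, 0.1411, 0.0104]))]
scene rod [(0.84, array([ 0.5195, -0.0211,  0.0481])), (0.57, array([0.611 , 0.4098, 0.0009]))]
```

View pics/cork.png

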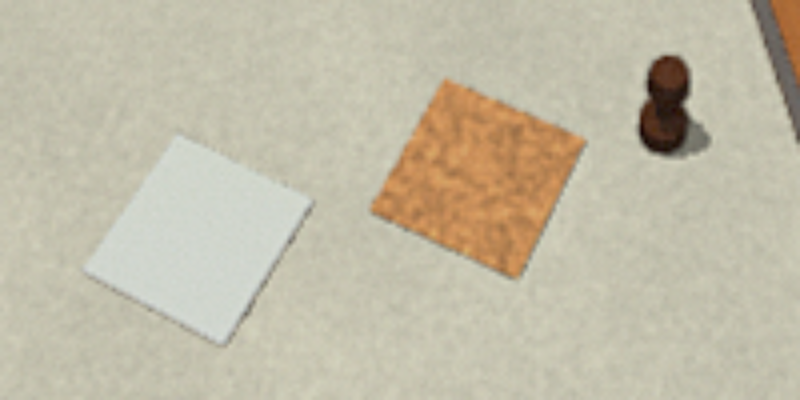

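The orange, grainy square (side 259,344; world about 0.533,-0.324) is the cork one; the white tile is the look-alike. Now I'll refine the geometry with depth.

```bash
python3 - <<'E'
from h import *
np.set_printoptions(precision=4,suppress=True)
C=np.load('c_wrist.npy'); p=cv2.imread('pics/m_wrist.png')
hsv=cv2.cvtColor(p,cv2.COLOR_BGR2HSV)
x,y,z=C[...,0],C[...,1],C[...,2]
def rect(m,name):
    P=C[m][:,:2].astype(np.float32); print(name,len(P),cv2.minAreaRect(P),np.median(z[m]))
v,u=np.mgrid[:420,:560]
red=(hsv[...,1]>150)&((hsv[...,0]<6)|(hsv[...,0]>174))
rect(red&(z>0.107)&(z<0.117)&(v<120),'booktop')
rect((z>0.108)&(z<0.119)&(v<100)&(v>5)&(u>100)&(u<320),'booktop all')
inb=(x>0.5)&(x<0.62)&(y>0.03)&(y<0.11)
wh=(hsv[...,1]<60)&(hsv[...,2]>120)
rect(inb&wh&(z>0.106)&(z<0.122),'glue shoulder')
rect(inb&(z>0.135)&(z<0.15),'nozzle')
rect(inb&(z>0.02)&(z<0.106)&wh,'glue side')
print(z[85:125,170:245][::5,::8])
for n in ('side','scene'):
    D=np.load(f'c_{n}.npy'); q=cv2.imread(f'pics/m_{n}.png'); hs=cv2.cvtColor(q,cv2.COLOR_BGR2HSV)
    m=(abs(D[...,0]-0.533)<0.09)&(abs(D[...,1]+0.324)<0.09)&(D[...,2]<0.02)&(hs[...,1]>110)
    m=cv2.morphologyEx(m.astype(np.uint8),cv2.MORPH_OPEN,np.ones((3,3)))>0
    print(n,'coaster',cv2.minAreaRect(D[m][:,:2].astype(np.float32)),D[m].mean(0))
    m=(D[...,2]>0.108)&(D[...,2]<0.118)&(abs(D[...,0]-.565)<.1)&(abs(D[...,1]-.137)<.07)&(hs[...,1]>120)
    print(n,'book',cv2.minAreaRect(D[m][:,:2].astype(np.float32)))
    m=(hs[...,0]>100)&(hs[...,0]<130)&(hs[...,1]>100)&(D[...,2]>0.175)&(D[...,2]<0.192)&(abs(D[...,0]-.515)<.1)&(abs(D[...,1]+.06)<.07)
    print(n,'grip',m.sum(),cv2.minAreaRect(D[m][:,:2].astype(np.float32)),D[m].mean(0) if m.any() else 0)
E
python3 - <<'E'
import cv2
p=cv2.imread('pics/m_wrist.png'); cv2.imwrite('pics/w1.png',cv2.resize(p[0:300,100:320],None,fx=2,fy=2,interpolation=3))
p=cv2.imread('pics/m_side.png'); cv2.imwrite('pics/s1.png',cv2.resize(p[160:300,190:310],None,fx=4,fy=4,interpolation=3))
E
```

```text
booktop 7071 ((0.5675994753837585, 0.13471025228500366), (0.04512915015220642, 0.13914266228675842), 75.8968276977539) 0.11183921153234117
booktop all 8873 ((0.5638917684555054, 0.12225806713104248), (0.07306847721338272, 0.14054210484027863), 75.8808822631836) 0.11196106686532242
glue shoulder 1055 ((0.5606301426887512, 0.08194416761398315), (0.028200477361679077, 0.03778723254799843), 81.93913269042969) 0.11559485227190375
nozzle 196 ((0.5612483024597168, 0.0817599669098854), (0.011935352347791195, 0.011128799058496952), 73.42317962646484) 0.14086916246622688
glue side 708 ((0.5483316779136658, 0.05544023960828781), (0.08481451869010925, 0.052612461149692535), 17.224332809448242) 0.08459365530685822
[[0.0117 0.0119 0.0121 0.0112 0.0111 0.0116 0.012  0.0117 0.0288 0.0499]
 [0.012  0.011  0.1155 0.1159 0.0116 0.0126 0.0122 0.0108 0.0122 0.0116]
 [0.0123 0.0126 0.1151 0.1169 0.1149 0.1164 0.1146 0.1033 0.0126 0.0099]
 [0.0119 0.0132 0.1158 0.1379 0.1298 0.1156 0.1154 0.1003 0.0592 0.0108]
 [0.0117 0.1152 0.1411 0.1419 0.133  0.1158 0.1156 0.0977 0.0575 0.0113]
 [0.0107 0.1156 0.1347 0
[... 303 characters left out ...]
57113647461) [ 0.5337 -0.3254  0.0032]
side book ((0.5651392340660095, 0.1173550933599472), (0.07893715053796768, 0.13996770977973938), 75.73103332519531)
side grip 48 ((0.5117135643959045, -0.06813475489616394), (0.01476176269352436, 0.022175360471010208), 72.84559631347656) [ 0.5115 -0.069   0.182 ]
scene coaster ((0.5314975380897522, -0.3189544677734375), (0.10016089677810669, 0.09478937834501266), 57.99897003173828) [ 0.5319 -0.3186  0.0029]
scene book ((0.5669457316398621, 0.13780799508094788), (0.04798758029937744, 0.13930384814739227), 75.6375732421875)
scene grip 2 ((0.5065205097198486, -0.05585503205657005), (0.0005543685401789844, 0.0), -143.9426727294922) [ 0.5065 -0.0559  0.1785]
```

View pics/w1.png

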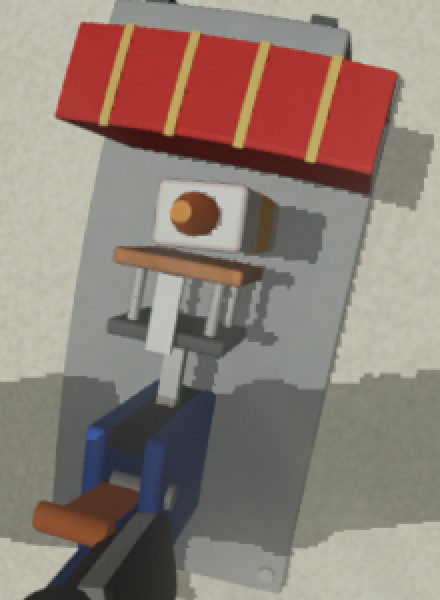

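View pics/s1.png

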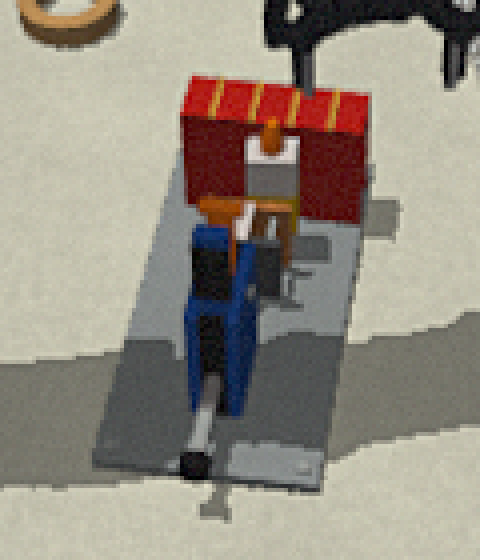

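```bash
python3 -m inch '[[[0.137,-0.107,0,0,0,0,-1],[0.137,-0.107,0,0,0,0,-1],[0.137,-0.107,0,0,0,0,-1],[0,0,0,0,0,0.0222,-1],[0,0,0,0,0,0.0222,-1],[0,0,0,0,0,0,-1]]]'
python3 - <<'E'
from h import *
np.set_printoptions(precision=4,suppress=True)
s=observe();print(s['tcp_pos'],s['tcp_rot'])
p,d,ci=snap('wrist','w2')
C=cloud('wrist',d,ci);x,y,z=C[...,0],C[...,1],C[...,2]
hsv=cv2.cvtColor(p,cv2.COLOR_RGB2HSV)
inb=(x>0.5)&(x<0.62)&(y>0.03)&(y<0.11)
wh=(hsv[...,1]<60)&(hsv[...,2]>120)
for m in (inb&wh&(z>0.110)&(z<0.122),inb&(z>0.135)&(z<0.15)):
  if m.any(): print(cv2.minAreaRect(C[m][:,:2].astype(np.float32)),m.sum())
E
```

```text
time_s: 1.85
tcp_pos: [0.5606, 0.0828, 0.2316]
tcp_rot: [[0.141, 0.99, 0.0], [0.99, -0.141, 0.0], [0.0, 0.0, -1.0]]
wrist_force: [0.7, -0.5, 0.6]
width: 0.996
[0.5606 0.0828 0.2316] [[ 0.141   0.99    0.0004]
 [ 0.99   -0.141   0.0001]
 [ 0.0001  0.0004 -1.    ]]
((0.5721597671508789, 0.08843585848808289), (0.042015571147203445, 0.057355526834726334), 82.03142547607422) 876
((0.561133086681366, 0.08324776589870453), (0.01017775572836399, 0.011558610014617443), 89.17327880859375) 186
```

View pics/w2.png

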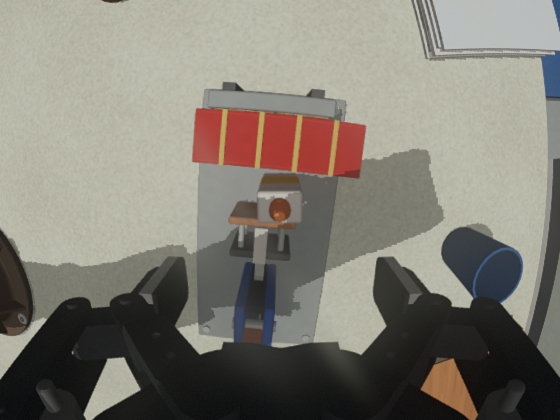

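The nozzle (280,210) lies centred between the open fingers, so I descend and grip.

```bash
python3 -m inch '[[[0,0,0.19,0,0,0,-1],[0,0,0.19,0,0,0,-1],[0,0,0.19,0,0,0,-1],[0,0,0.185,0,0,0,-1],[0,0,0,0,0,0,-1],[0,0,0,0,0,0,1],[0,0,0,0,0,0,1],[0,0,0,0,0,0,1],[0,0,0,0,0,0,1],[0,0,0,0,0,0,1],[0,0,0,0,0,0,1]]]'
python3 - <<'E'
from h import *
snap('wrist','w3')
E
```

```text
time_s: 2.82
tcp_pos: [0.5621, 0.0825, 0.0828]
tcp_rot: [[0.139, 0.99, 0.004], [0.99, -0.139, 0.001], [0.001, 0.003, -1.0]]
wrist_force: [-2.0, -0.4, 8.3]
width: 0.433
```

View pics/w3.png

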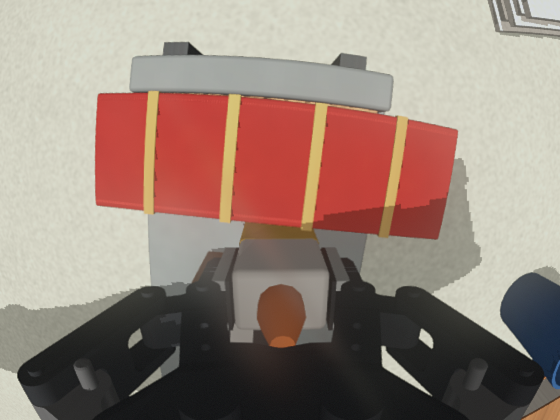

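```bash
python3 -m inch '[[[0,0,-0.1,0,0,0,1],[0,0,-0.18,0,0,0,1],[0,0,-0.18,0,0,0,1],[0,0,-0.18,0,0,0,1],[0,0,-0.18,0,0,0,1],[0,0,-0.18,0,0,0,1],[0,0,-0.1,0,0,0,1],[0,0,0,0,0,0,1]]]'
python3 - <<'E'
from h import *
snap('side','s3')
E
```

```text
time_s: 3.53
tcp_pos: [0.5631, 0.0826, 0.3073]
tcp_rot: [[0.139, 0.99, 0.011], [0.99, -0.139, 0.003], [0.004, 0.01, -1.0]]
wrist_force: [0.7, 0.1, -0.1]
width: 0.437
```

View pics/s3.png

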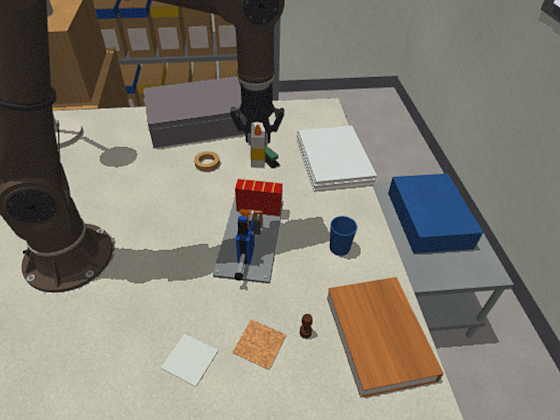

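The bottle is held upright, clear of the clamp (258,148). Moving over to the cork coaster.

```bash
python3 -m inch '[[[-0.09,0.008,0,0,0,0,1],[-0.169,0.012,0,0,0,0,1],[-0.169,0.012,0,0,0,0,1],[-0.169,0.012,0,0,0,0,1],[-0.169,0.012,0,0,0,0,1],[-0.169,0.012,0,0,0,0,1],[-0.169,0.012,0,0,0,0,1],[-0.169,0.012,0,0,0,0,1],[-0.169,0.012,0,0,0,0,1],[-0.169,0.012,0,0,0,0,1],[-0.169,0.012,0,0,0,0,1],[-0.169,0.012,0,0,0,0,1]]]'
python3 -m inch '[[[-0.08,0,0,0,0,0,1],[0,0,0,0,0,0,1],[0,0,0,0,0,0,1]]]'
```

```text
time_s: 4.58
tcp_pos: [0.5334, -0.309, 0.2996]
tcp_rot: [[0.139, 0.99, -0.001], [0.99, -0.139, 0.001], [0.0, -0.001, -1.0]]
wrist_force: [0.5, 0.3, -0.3]
width: 0.436
time_s: 4.83
tcp_pos: [0.5311, -0.3242, 0.2993]
tcp_rot: [[0.141, 0.99, -0.001], [0.99, -0.141, 0.001], [0.0, -0.002, -1.0]]
wrist_force: [0.2, 1.3, -1.2]
width: 0.437
```

```bash
python3 -m inch '[[[0,0,0.1,0,0,0,1],[0,0,0.18,0,0,0,1],[0,0,0.18,0,0,0,1],[0,0,0.18,0,0,0,1],[0,0,0.18,0,0,0,1],[0,0,0.15,0,0,0,1],[0,0,0.08,0,0,0,1],[0,0,0,0,0,0,1]]]'
python3 - <<'E'
from h import *
np.set_printoptions(precision=4,suppress=True)
p,d,ci=snap('side','s4'); print([ (q['score'],w(ci,q['point'])) for q in tip_of('side','glue')])
cv2.imwrite('pics/s4c.png',cv2.resize(p[230:390,170:340,::-1],None,fx=4,fy=3.7))
E
```

```text
time_s: 5.5
tcp_pos: [0.5301, -0.3198, 0.086]
tcp_rot: [[0.137, 0.991, -0.006], [0.991, -0.137, 0.004], [0.004, -0.007, -1.0]]
wrist_force: [1.0, 1.7, -1.9]
width: 0.434
[(0.82, array([ 0.5284, -0.3266,  0.0201])), (0.24, array([ 0.795 , -0.0413, -0.0011]))]
```

View pics/s4c.png

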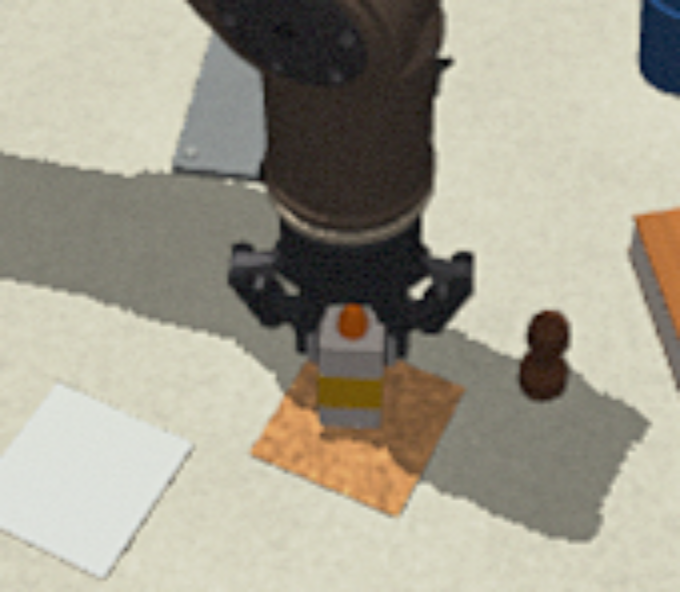

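```bash
python3 -m inch '[[[0,0.015,0.025,0,0,0,1],[0,0,0.02,0,0,0,1],[0,0,0.01,0,0,0,1],[0,0,0,0,0,0,1]]]'
```

```text
time_s: 5.93
tcp_pos: [0.5352, -0.3239, 0.0795]
tcp_rot: [[0.139, 0.99, 0.0], [0.99, -0.139, -0.0], [-0.0, 0.0, -1.0]]
wrist_force: [-0.6, -0.4, -1.0]
width: 0.439
```

```bash
python3 -m inch '[[[0,0,0.012,0,0,0,1],[0,0,0.006,0,0,0,1],[0,0,0,0,0,0,1]]]'; 
```

```text
time_s: 6.18
tcp_pos: [0.5349, -0.324, 0.0756]
tcp_rot: [[0.139, 0.99, -0.0], [0.99, -0.139, 0.0], [0.0, -0.0, -1.0]]
wrist_force: [0.6, -0.3, -0.5]
width: 0.44
```

```bash
python3 -m inch '[[[0,0,0.006,0,0,0,1],[0,0,0.004,0,0,0,1],[0,0,0,0,0,0,1]]]'; 
```

```text
time_s: 6.43
tcp_pos: [0.5351, -0.3243, 0.0749]
tcp_rot: [[0.139, 0.99, 0.001], [0.99, -0.139, -0.0], [-0.0, 0.001, -1.0]]
wrist_force: [-3.6, 1.6, 10.1]
width: 0.435
```

Contact at 10 N; release and retreat upward.

```bash
python3 -m inch '[[[0,0,-0.004,0,0,0,0.2],[0,0,0,0,0,0,-0.2],[0,0,0,0,0,0,-0.6],[0,0,0,0,0,0,-1],[0,0,0,0,0,0,-1],[0,0,0,0,0,0,-1],[0,0,-0.1,0,0,0,-1],[0,0,-0.18,0,0,0,-1],[0,0,-0.18,0,0,0,-1],[0,0,-0.18,0,0,0,-1],[0,0,-0.18,0,0,0,-1],[0,0,-0.18,0,0,0,-1]]]'
python3 - <<'E'
from h import *
np.set_printoptions(precision=4,suppress=True)
p,d,ci=snap('side','s5'); print([ (q['score'],w(ci,q['point'])) for q in tip_of('side','glue')])
snap('wrist','w5')
E
```

```text
time_s: 7.43
tcp_pos: [0.5347, -0.3239, 0.2764]
tcp_rot: [[0.139, 0.99, 0.0], [0.99, -0.139, -0.0], [-0.0, 0.0, -1.0]]
wrist_force: [0.7, 0.1, -0.3]
width: 1.002
[(0.56, array([ 0.5338, -0.3277,  0.0078]))]
```

View pics/s5.png

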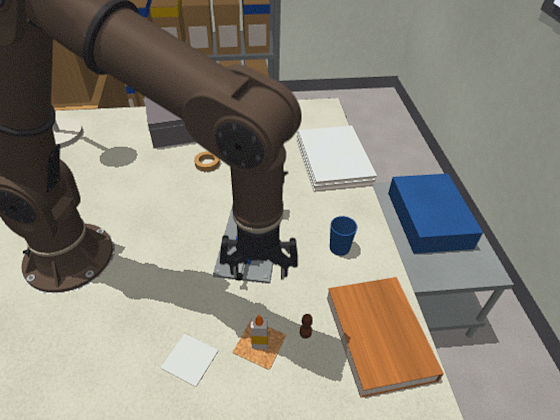

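View pics/w5.png

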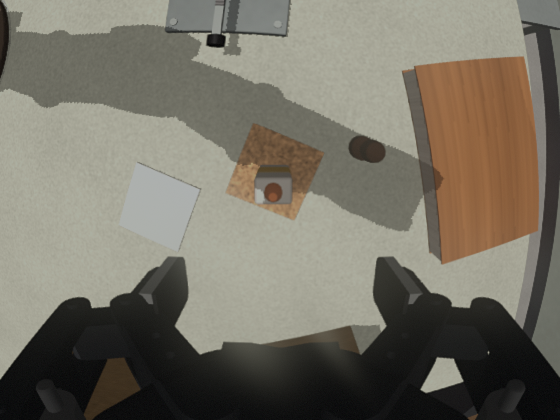

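The bottle stands upright in the middle of the cork (wrist 273,190). Now I move over the trigger and turn the jaws along the clamp's y axis.

```bash
python3 -m inch '[[[0.1,-0.02,0,0,0,0,-1],[0.162,-0.037,0,0,0,0,-1],[0.162,-0.037,0,0,0,0,-1],[0.162,-0.037,0,0,0,0,-1],[0.162,-0.037,0,0,0,0,-1],[0.162,-0.037,0,0,0,0,-1],[0.162,-0.037,0,0,0,0,-1],[0.162,-0.037,0,0,0,0,-1],[0.056,-0.017,0,0,0,0,-1],[0,0,0,0,0,0,-1]]]'
python3 -m inch '[[[0,0,0,0,0,-0.0388,-1],[0,0,0,0,0,-0.0388,-1],[0,0,0,0,0,-0.0388,-1],[0,0,0,0,0,-0.0388,-1],[0,0,0,0,0,-0.0388,-1],[0,0,0,0,0,-0.0388,-1],[0,0,0,0,0,-0.0388,-1],[0,0,0,0,0,-0.0388,-1],[0,0,0,0,0,-0.0388,-1],[0,0,0,0,0,-0.0388,-1],[0,0,0,0,0,-0.0388,-1],[0,0,0,0,0,-0.0388,-1]]]'
python3 -m inch '[[[0,0,0,0,0,0,-1],[0,0,0,0,0,0,-1]]]'
python3 - <<'E'
from h import *
np.set_printoptions(precision=4,suppress=True)
p,d,ci=snap('wrist','w6'); np.save('c6.npy',cloud('wrist',d,ci))
for l in ('knob','clamp','squeeze','rod','book','end_jaw','trigger'): print(l,[ (round(float(q['score']),2),w(ci,q['point'])) for q in tip_of('wrist',l)])
print(observe()['joints'])
E
```

```text
time_s: 8.42
tcp_pos: [0.5115, -0.0562, 0.2734]
tcp_rot: [[0.133, 0.991, -0.002], [0.991, -0.133, 0.001], [0.001, -0.002, -1.0]]
wrist_force: [-0.4, 0.3, 0.0]
width: 0.998
time_s: 9.42
tcp_pos: [0.5119, -0.062, 0.2735]
tcp_rot: [[-0.97, 0.241, -0.001], [0.241, 0.97, -0.0], [0.001, -0.001, -1.0]]
wrist_force: [0.5, 0.9, -0.1]
width: 1.001
time_s: 9.58
tcp_pos: [0.512, -0.0616, 0.2738]
tcp_rot: [[-0.968, 0.25, -0.001], [0.25, 0.968, -0.0], [0.001, -0.0, -1.0]]
wrist_force: [0.2, -0.2, -0.4]
width: 0.996
knob [(0.58, array([ 0.5215, -0.0265,  0.1749]))]
clamp [(0.56, array([ 0.5232, -0.0363,  0.0015]))]
squeeze [(0.74, array([ 0.5155, -0.0551,  0.1691]))]
rod [(0.87, array([ 0.5229, -0.02  ,  0.0486]))]
book [(0.9, array([0.568 , 0.1317, 0.0096]))]
end_jaw []
trigger [(0.66, array([ 0.5241, -0.0409,  0.1017]))]
[ 0.1091  0.2288 -0.1174  1.7636  0.0292  1.1507  1.3053]
```

View pics/w6.png

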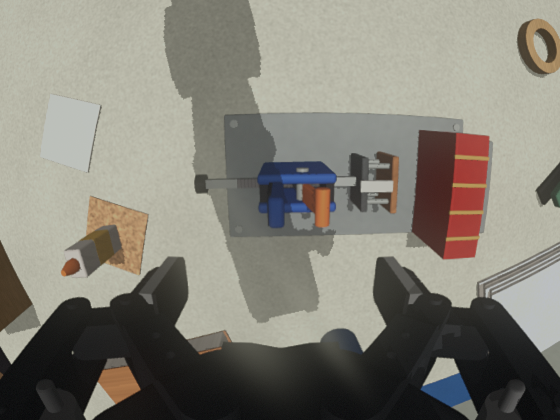

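The wrist view shows grip (277,205), knob (322,207), pad/carrier gap (375,185) and book (452,195). I'll measure from depth.

```bash
python3 - <<'E'
from h import *
np.set_printoptions(precision=4,suppress=True)
C=np.load('c6.npy'); p=cv2.imread('pics/w6.png'); hs=cv2.cvtColor(p,cv2.COLOR_BGR2HSV)
th=np.radians(14.2); cy=np.array([np.sin(th),np.cos(th)]); cx=np.array([np.cos(th),-np.sin(th)]); O=np.array([0.517,-0.042])
X=(C[...,:2]-O)@cx; Y=(C[...,:2]-O)@cy; z=C[...,2]; H,S=hs[...,0],hs[...,1]
near=(abs(X)<.12)&(Y>-.16)&(Y<.26)
def show(m,n):
    m=m&near
    if m.sum()<5: print(n,m.sum()); return
    print(n,m.sum(),'X',np.percentile(X[m],[2,50,98])*1e3,'Y',np.percentile(Y[m],[2,50,98])*1e3,'z',np.percentile(z[m],[2,50,98])*1e3)
blue=(H>100)&(H<130)&(S>90); org=(H>4)&(H<18)&(S>130)
show(blue&(z>.180)&(z<.195),'grip top')
show(blue&(z>.14)&(z<.195),'grip')
show(org&(z>.158)&(z<.185),'knob')
show(org&(z>.168)&(z<.185),'knob top')
show(blue&(z<.135)&(z>.11),'body top')
red=((H<5)|(H>174))&(S>150)
m=red&near&(z>.107)&(z<.117); show(m,'book top'); print(cv2.minAreaRect(C[m][:,:2].astype(np.float32)))
m=near&(z>.008)&(z<.016)&(S<60); show(m,'base'); print(cv2.minAreaRect(C[m][:,:2].astype(np.float32)))
show((z>.075)&(z<.086)&(Y>.05)&(Y<.14)&org,'pad top')
show((z>.075)&(z<.086)&(Y>.05)&(Y<.14)&~org,'carrier top')
show((z>.07)&(z<.086)&(Y>.05)&(Y<.15)&(abs(X)<.04),'both')
v=185
for u in range(340,420,2): print(u,p[200,u],(X[200,u]*1e3).round(),(Y[200,u]*1e3).round(1),(z[200,u]*1e3).round())
E
```

```text
grip top 485 X [-12.5251  -2.2351   9.6474] Y [-28.145  -22.3021 -17.0849] z [182.0937 185.4643 186.9962]
grip 604 X [-12.8023  -4.8574   9.6175] Y [-28.1381 -22.2434 -16.8814] z [145.6138 185.2323 186.9374]
knob 557 X [-15.476   -2.3945  12.8811] Y [ 8.1099 12.7488 18.7753] z [159.3451 173.7588 175.9043]
knob top 530 X [-15.4211  -2.2173  12.9946] Y [ 8.1004 12.8507 18.8062] z [169.2984 173.8091 175.908 ]
body top 1204 X [-19.496  -13.2451  16.6322] Y [-38.545   -5.3139  31.4863] z [111.366  117.5271 120.4222]
book top 3266 X [-61.4609   1.3687  70.8524] Y [162.1068 182.1438 203.9839] z [110.5893 112.057  113.4876]
((0.5667539238929749, 0.13429591059684753), (0.04511220380663872, 0.13774169981479645), 75.9012680053711)
base 16556 X [-79.4692 -30.7318  75.4503] Y [-84.2098  41.5759 193.326 ] z [10.2272 11.9456 13.6801]
((0.5329298973083496, 0.028254494071006775), (0.32188013195991516, 0.16039592027664185), 76.71174621582031)
pad top 7 X [-8.8681  0.8142 12.0953] Y [104.909  106.5861 107.5033] z [80.9832 81.8733 82.3752]
carrier top 981 X [-32.023   -3.7307  26.493 ] Y [ 66.6411  87.9
[... 738 characters left out ...]

378 [148 154 152] 16.0 90.0 73.0
380 [148 154 152] 17.0 92.8 72.0
382 [133 140 138] 16.0 94.8 73.0
384 [149 156 154] 17.0 97.6 72.0
386 [149 156 154] 17.0 99.8 73.0
388 [ 89  98 103] 16.0 102.0 73.0
390 [52 68 90] 15.0 101.9 80.0
392 [ 78 112 156] 14.0 103.4 83.0
394 [ 80 113 157] 15.0 106.4 81.0
396 [ 87 113 148] 14.0 108.0 83.0
398 [132 136 133] 31.0 138.0 12.0
400 [133 138 135] 31.0 140.9 12.0
402 [134 139 137] 31.0 143.7 12.0
404 [135 139 136] 31.0 146.6 12.0
406 [134 139 136] 31.0 149.7 12.0
408 [133 138 135] 31.0 152.7 12.0
410 [132 136 134] 31.0 156.0 11.0
412 [132 137 135] 31.0 158.4 13.0
414 [107 111 112] 31.0 161.7 12.0
416 [37 41 69] 29.0 161.4 20.0
418 [39 42 71] 28.0 162.3 24.0
```

Clamp origin is refined to about (0.516,-0.039), which puts the squeeze point at (0.5116,-0.0569). The pad needs about 51 mm to reach the book, then about 3 mm to the jaw. Descending.

```bash
python3 -m inch '[[[0.008,0.0225,0.05,0,0,0,-1],[0,0,0.1,0,0,0,-1],[0,0,0.1,0,0,0,-1],[0,0,0.1,0,0,0,-1],[0,0,0,0,0,0,-1],[0,0,0,0,0,0,-1]]]'
python3 - <<'E'
from h import *
snap('wrist','w7')
E
```

```text
time_s: 10.48
tcp_pos: [0.5111, -0.0551, 0.2037]
tcp_rot: [[-0.97, 0.245, -0.002], [0.245, 0.97, 0.0], [0.002, -0.0, -1.0]]
wrist_force: [0.3, -0.5, 1.0]
width: 1.003
```

View pics/w7.png

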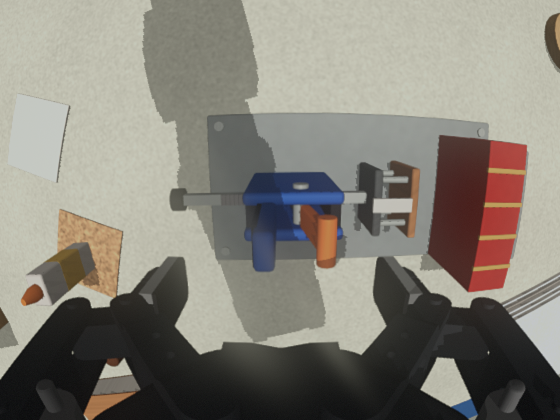

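```bash
python3 -m inch '[[[0,-0.008,0.09,0,0,0,-1],[0,0,0.09,0,0,0,-1],[0,0,0.08,0,0,0,-1],[0,0,0,0,0,0,-1],[0,0,0,0,0,0,-1]]]'
python3 - <<'E'
from h import *
snap('wrist','w8')
E
```

```text
time_s: 10.95
tcp_pos: [0.5118, -0.057, 0.1533]
tcp_rot: [[-0.969, 0.245, 0.0], [0.245, 0.969, 0.0], [-0.0, 0.0, -1.0]]
wrist_force: [-0.0, 0.2, 0.3]
width: 1.0
```

View pics/w8.png

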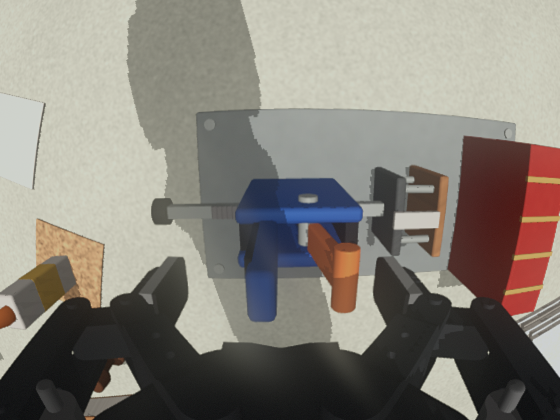

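Grip (262,290) and knob (345,278) sit between the fingers. First squeeze.

```bash
python3 -m inch '[[[0,0,0,0,0,0,0],[0,0,0,0,0,0,0.2],[0,0,0,0,0,0,0.4],[0,0,0,0,0,0,0.4],[0,0,0,0,0,0,0.4],[0,0,0,0,0,0,0.4]]]'
python3 - <<'E'
from h import *
snap('wrist','w9')
E
```

```text
time_s: 11.5
tcp_pos: [0.5126, -0.0579, 0.1543]
tcp_rot: [[-0.969, 0.246, 0.003], [0.245, 0.969, -0.001], [-0.003, -0.001, -1.0]]
wrist_force: [-2.2, -1.9, 10.8]
width: 0.3
```

View pics/w9.png

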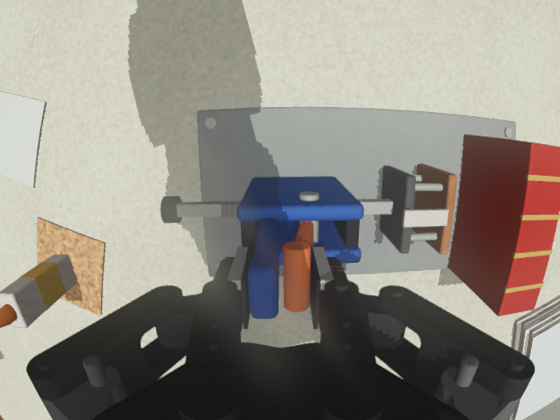

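Width is 25.5 mm, so the trigger is home, and the pad advanced (441→450 px). Continuing cycles.

```bash
python3 -m inch '[[[0,0,0,0,0,0,-0.3],[0,0,0,0,0,0,-0.6],[0,0,0,0,0,0,-0.6],[0,0,0,0,0,0,-0.6],[0,0,0,0,0,0,-0.6],[0,0,0,0,0,0,0],[0,0,0,0,0,0,0.2],[0,0,0,0,0,0,0.4],[0,0,0,0,0,0,0.4],[0,0,0,0,0,0,0.4],[0,0,0,0,0,0,0.4]]]'
cat > meas.py <<'E'
from h import *
import sys
np.set_printoptions(precision=1,suppress=True)
p,d,ci=snap('wrist',sys.argv[1]); C=cloud('wrist',d,ci)
hs=cv2.cvtColor(p,cv2.COLOR_RGB2HSV)
th=np.radians(14.1); cy=np.array([np.sin(th),np.cos(th)]); cx=np.array([np.cos(th),-np.sin(th)]); O=np.array([0.5160,-0.0395])
X=(C[...,:2]-O)@cx*1e3; Y=(C[...,:2]-O)@cy*1e3; z=C[...,2]*1e3; H,S=hs[...,0],hs[...,1]
near=(abs(X)<33)&(Y>40)&(Y<215)
m=near&(z>70)&(z<86)&(H>4)&(H<20)&(S>80)
print('pad Y',np.percentile(Y[m],[3,50,97]) if m.sum()>5 else m.sum(),m.sum())
c=near&(z>70)&(z<84)&(S<60)&(p.max(2)<105)
print('carrier Y',np.percentile(Y[c],[3,50,97]) if c.sum()>5 else c.sum(),c.sum())
m=(abs(X)<75)&(Y>100)&(Y<240)&(z>108)&(z<116)&((H<5)|(H>174))&(S>130)
print('book top Y',np.percentile(Y[m],[2,50,98]) if m.sum()>5 else 0)
s=observe(); print(s['tcp_pos']*1e3,s['wrist_force'],s['width']*85)
E
python3 meas.py w10
```

```text
time_s: 12.47
tcp_pos: [0.5122, -0.0579, 0.1536]
tcp_rot: [[-0.969, 0.246, 0.002], [0.246, 0.969, -0.001], [-0.002, -0.0, -1.0]]
wrist_force: [-1.5, 0.2, 10.2]
width: 0.303
pad Y [113.5 115.6 121.3] 946
carrier Y [79.6 81.2 87.2] 833
book top Y [158.9 176.8 201.3]
[512.2 -57.9 153.6] [-1.  -0.2  9.5] 25.718003737107857
```

View pics/w10.png

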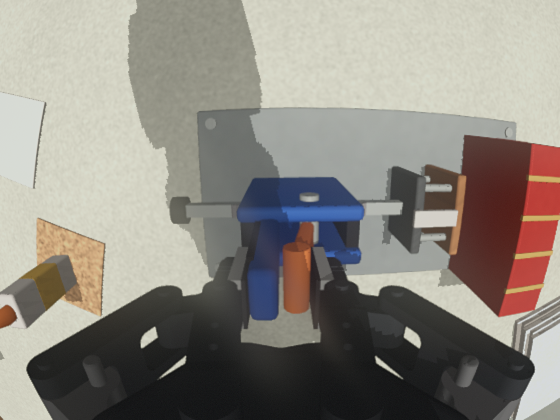

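```bash
for i in 1; do python3 -m inch '[[[0,0,0,0,0,0,-0.3],[0,0,0,0,0,0,-0.6],[0,0,0,0,0,0,-0.6],[0,0,0,0,0,0,-0.6],[0,0,0,0,0,0,-0.6],[0,0,0,0,0,0,0],[0,0,0,0,0,0,0.2],[0,0,0,0,0,0,0.4],[0,0,0,0,0,0,0.4],[0,0,0,0,0,0,0.4],[0,0,0,0,0,0,0.4]]]'; done
python3 meas.py w11
python3 -m inch '[[[0,0,0,0,0,0,-0.3],[0,0,0,0,0,0,-0.6],[0,0,0,0,0,0,-0.6],[0,0,0,0,0,0,-0.6],[0,0,0,0,0,0,-0.6],[0,0,0,0,0,0,0],[0,0,0,0,0,0,0.2],[0,0,0,0,0,0,0.4],[0,0,0,0,0,0,0.4],[0,0,0,0,0,0,0.4],[0,0,0,0,0,0,0.4]]]'
python3 meas.py w12
python3 -m inch '[[[0,0,0,0,0,0,-0.3],[0,0,0,0,0,0,-0.6],[0,0,0,0,0,0,-0.6],[0,0,0,0,0,0,-0.6],[0,0,0,0,0,0,-0.6],[0,0,0,0,0,0,0],[0,0,0,0,0,0,0.2],[0,0,0,0,0,0,0.4],[0,0,0,0,0,0,0.4],[0,0,0,0,0,0,0.4],[0,0,0,0,0,0,0.4]]]'
python3 meas.py w13
```

```text
time_s: 13.43
tcp_pos: [0.5123, -0.0579, 0.1537]
tcp_rot: [[-0.969, 0.246, 0.002], [0.246, 0.969, -0.001], [-0.002, -0.0, -1.0]]
wrist_force: [-2.0, -0.6, 10.0]
width: 0.304
pad Y [121.6 123.5 129.3] 942
carrier Y [87.4 89.2 95.2] 868
book top Y [158.8 176.7 201.3]
[512.2 -57.9 153.6] [-1.9  0.   8.7] 25.731548710951394
time_s: 14.4
tcp_pos: [0.5123, -0.0579, 0.1537]
tcp_rot: [[-0.969, 0.246, 0.002], [0.246, 0.969, -0.001], [-0.002, -0.0, -1.0]]
wrist_force: [-1.5, 0.2, 9.2]
width: 0.302
pad Y [129.4 131.3 137.2] 916
carrier Y [ 95.5  97.1 103.1] 877
book top Y [158.8 176.7 201.2]
[512.3 -57.9 153.6] [-1.9  0.1  8.8] 25.94090526848004
time_s: 15.37
tcp_pos: [0.5123, -0.058, 0.1537]
tcp_rot: [[-0.969, 0.246, 0.002], [0.246, 0.969, -0.001], [-0.002, -0.001, -1.0]]
wrist_force: [-0.8, -0.6, 9.3]
width: 0.301
pad Y [137.5 139.2 145.1] 888
carrier Y [103.3 105.1 111.5] 893
book top Y [158.9 176.8 201.4]
[512.3 -57.9 153.6] [-0.6 -0.3 10.9] 25.84236765016789
```

View pics/w13.png

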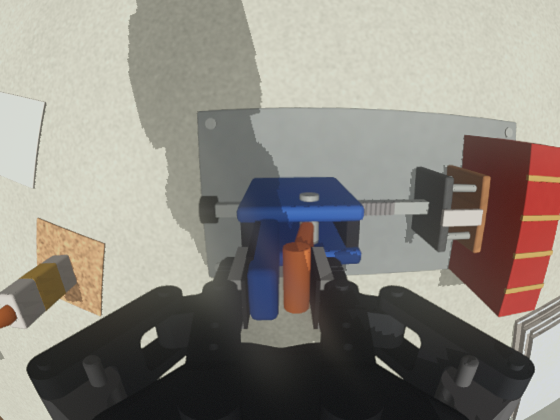

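Exactly 8 mm per squeeze; about 13 mm is left to the book.

```bash

python3 -m inch '[[[0,0,0,0,0,0,-0.3],[0,0,0,0,0,0,-0.6],[0,0,0,0,0,0,-0.6],[0,0,0,0,0,0,-0.6],[0,0,0,0,0,0,-0.6],[0,0,0,0,0,0,0],[0,0,0,0,0,0,0.2],[0,0,0,0,0,0,0.4],[0,0,0,0,0,0,0.4],[0,0,0,0,0,0,0.4],[0,0,0,0,0,0,0.4]]]'
python3 meas.py w14
python3 -m inch '[[[0,0,0,0,0,0,-0.3],[0,0,0,0,0,0,-0.6],[0,0,0,0,0,0,-0.6],[0,0,0,0,0,0,-0.6],[0,0,0,0,0,0,-0.6],[0,0,0,0,0,0,0],[0,0,0,0,0,0,0.2],[0,0,0,0,0,0,0.4],[0,0,0,0,0,0,0.4],[0,0,0,0,0,0,0.4],[0,0,0,0,0,0,0.4]]]'
python3 meas.py w15
```

```text
time_s: 16.33
tcp_pos: [0.5123, -0.0579, 0.1536]
tcp_rot: [[-0.969, 0.246, 0.002], [0.246, 0.969, -0.001], [-0.002, -0.0, -1.0]]
wrist_force: [-1.4, 0.5, 9.3]
width: 0.306
pad Y [145.5 147.4 159.4] 948
carrier Y [111.3 112.9 119.3] 896
book top Y [158.8 176.8 201.3]
[512.3 -57.9 153.6] [-1.7 -0.2  9.2] 25.580463027263157
time_s: 17.3
tcp_pos: [0.5123, -0.0579, 0.1537]
tcp_rot: [[-0.969, 0.246, 0.002], [0.246, 0.969, -0.001], [-0.002, -0.001, -1.0]]
wrist_force: [-1.3, -0.5, 8.9]
width: 0.304
pad Y [150.1 152.1 159.4] 938
carrier Y [119.1 121.  127.6] 832
book top Y [158.9 176.8 201.4]
[512.3 -57.9 153.7] [-1.3 -0.5 10.7] 25.797538208569854
```

View pics/w15.png

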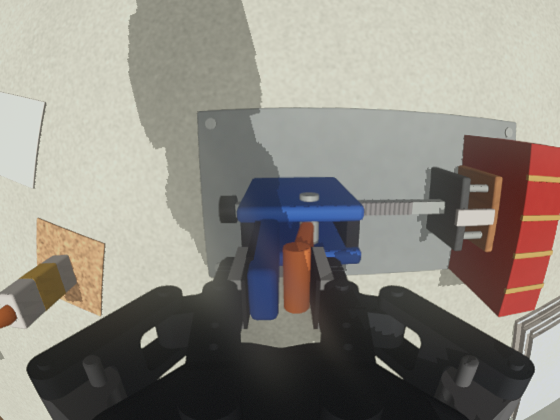

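Pad is pressed about 3.3 mm and the book hasn't slid yet. One more squeeze, then measure.

```bash

python3 -m inch '[[[0,0,0,0,0,0,-0.3],[0,0,0,0,0,0,-0.6],[0,0,0,0,0,0,-0.6],[0,0,0,0,0,0,-0.6],[0,0,0,0,0,0,-0.6],[0,0,0,0,0,0,0],[0,0,0,0,0,0,0.2],[0,0,0,0,0,0,0.4],[0,0,0,0,0,0,0.4],[0,0,0,0,0,0,0.4],[0,0,0,0,0,0,0.4]]]'
python3 meas.py w16
```

```text
time_s: 18.27
tcp_pos: [0.5124, -0.058, 0.1538]
tcp_rot: [[-0.969, 0.246, 0.002], [0.246, 0.969, -0.001], [-0.002, -0.0, -1.0]]
wrist_force: [-1.2, -0.7, 11.4]
width: 0.304
pad Y [152.4 154.3 161.2] 920
carrier Y [126.3 128.6 135.1] 783
book top Y [160.6 178.2 203.3]
[512.4 -57.9 153.8] [-1.6 -0.2 11.1] 25.478118795096456
```

View pics/w16.png

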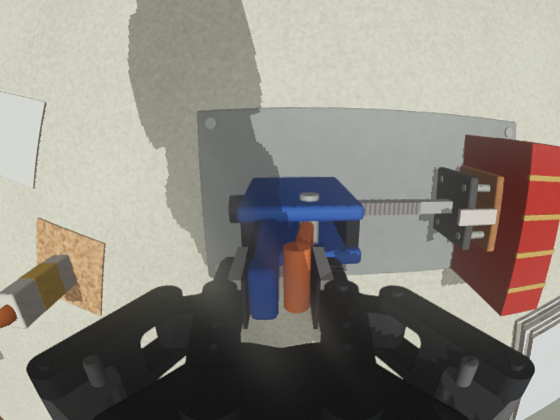

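Pad is pressed about 8.5 mm, at the low edge of firm. A half let-back (about 15 of 22 mm) followed by a squeeze should add one 4 mm tooth, ending mid-band.

```bash

python3 -m inch '[[[0,0,0,0,0,0,0],[0,0,0,0,0,0,-0.3],[0,0,0,0,0,0,-0.3],[0,0,0,0,0,0,-0.3],[0,0,0,0,0,0,-0.3],[0,0,0,0,0,0,0],[0,0,0,0,0,0,0.2],[0,0,0,0,0,0,0.4],[0,0,0,0,0,0,0.4],[0,0,0,0,0,0,0.4],[0,0,0,0,0,0,0.4]]]'
python3 meas.py w17
```

```text
time_s: 19.23
tcp_pos: [0.5119, -0.0578, 0.1535]
tcp_rot: [[-0.969, 0.246, 0.001], [0.246, 0.969, -0.001], [-0.001, -0.001, -1.0]]
wrist_force: [-1.6, -0.6, 9.9]
width: 0.306
pad Y [152.4 154.3 161.4] 928
carrier Y [126.9 132.5 138.4] 756
book top Y [160.6 178.3 203.4]
[511.9 -57.8 153.5] [-1.8 -0.4  9.3] 25.860755547757428
```

View pics/w17.png

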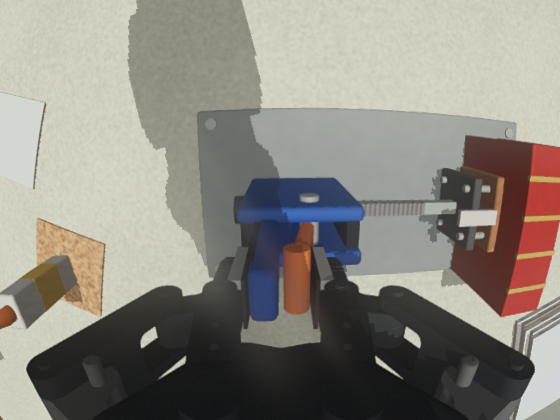

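Pressed about 12.6 mm (mid-band). The book did not move any further, so it is home. Last check of the scene before handing in.

```bash
python3 - <<'E'
from h import *
p,d,ci=snap('side','s9'); print([(round(float(q['score']),2),w(ci,q['point']).round(3)) for q in tip_of('side','glue')])
s=observe(); print(s['time_s'],s['width']*85,s['wrist_force'])
E
```

```text
[(0.62, array([ 0.533, -0.33 ,  0.011]))]
19.3833 25.891029552414675 [-0.69797471  0.16612039  9.67409039]
```

View pics/s9.png

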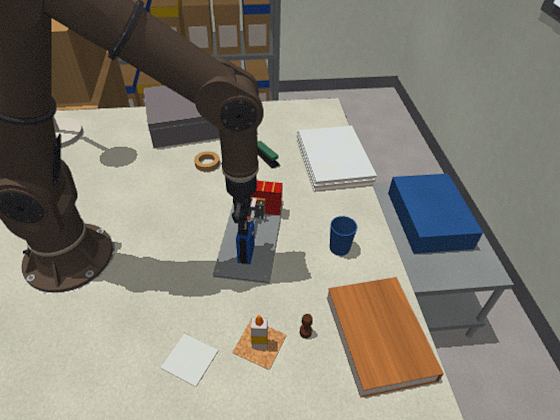

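The glue is upright on the cork (259,333), and the tape, cup, stamp and stapler look undisturbed. Handing in with the trigger held.

```bash
python3 -c "
from plant import *
print(finish_job())"
```

```text
the job is handed in; nothing more can be done
None
```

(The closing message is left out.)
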